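Dock a round cold flask on the purge station and hold it down

ROBOT

A 6-joint arm with a two-finger parallel gripper is mounted at the origin on the work surface. World frame = base frame: x ahead of the robot, y to its left, z up, the work surface at z = 0. Lengths are in m, angles in rad, forces in N, time in s.
With the tool pointing down it reaches from about 0.3 to 0.85 m from the base axis. Payload 4.2 kg.
Tool frame: the origin (TCP) lies at the very end of the fingers, on their centre line; the grasp point (between the pads) lies 19 mm behind it; z points along the fingers, x is the direction in which the jaws open and shut, and the axes are right-handed (so a half turn about z gives the same grasp; the last joint's range is limited). The gripper opens to 91 mm and grips with 3 to 60 N. Pads are 32 mm wide; open, the fingers measure 118 mm over their backs; the gripper's body (76 mm by 178 mm) begins 60 mm behind the grasp point.
Start: joints at [1.291, 0.32, 1.565, -0, 1.257, -0.02], TCP at [0.148, 0.556, 0.214] pointing down, gripper open.
Joint ranges: [-3.11, 3.11], [-0.84, 2.01], [0.21, 2.61], [-1.34, 4.49], [0.05, 2.63], [-2.56, 2.56]. Speed limits (rad/s): [2.57, 2.57, 3.14, 3.14, 3.14, 3.14].

INTERFACE

Orientations are given as a rotation vector (axis times angle).
In Python, from cell import * gives the robot as it stands.
- The arm moves only by the tool send_rows, never from a script. Its argument "series" is one flat list of numbers, 5 for each row, row after row: the shift along the tool's x, y, z in cm, then the turn about the tool's z in degrees, then the closure, from 0 (fully open) to 1 (shut). In form: [tx, ty, tz, yaw, fingers, tx, ty, tz, yaw, fingers, ...]. A call has 1 to 5 rows; each row is the pose to reach, as a shift and turn from the pose commanded when the call began, along the tool's axes at that moment; what a row does not reach only later rows make up. A row lasts 1/8 s, in which the tool goes at most 62.5 mm and 10.7 degrees, less where a joint would pass 70% of its speed; a pose out of reach is approached as far as the arm can. A call with a gripper value outside its range is refused whole. The fingers move at their own pace and stop on an object; "newtons" is the grip in N (left out, the last holds). Time passes only in rows, so rows that repeat a pose let the fingers close. It gives the time, the measured TCP pose, the force and the opening at its end, in the units of the state.
- observe(): the state, without advancing time (a new reading comes with each control period).
- get_image(name): name is "scene" or "top" or "wrist"; returns a dict with "image" (420x560x3 uint8, red, green, blue), "depth" (420x560 float32, m along the optical axis (not along the pixel's ray), 0 where there is no reading), "mtx" (3x3 intrinsics, pixels), "eye" and "attitude" of the camera in the world. Camera axes: x right, y up, looking along -z (the intrinsics and any distortion apply to the point x, -y, -z); pixel columns grow to the right and rows downward; lengths in m; the calibration is good to about 2 mm. A picture is of the moment at which its call begins.
- finish_job(): hands the job in, once; it reports no verdict.
The state is a dict: "time_s": time; "joint_pos": joint angles; "joint_vel": joint speeds; "effort": joint torques, N m; "tool_pos": TCP position; "tcp_rot": TCP orientation; "force": force on the tool from outside, world axes, zero at the start; "ft_torque": the same for the moment, N m; "opening": finger opening in m.
Only numpy, scipy, OpenCV 4.12 (cv2) and the standard library are available. Lean on these libraries where they do the work, as an engineer would, in place of code of your own. Each camera call takes 0.05 s, during which the arm holds its last target.

TASK

In this cryo sample store, get the purge dock ready by flipping its hinged guard leaf right over, so that it lies flat on the other side with its padded face up. Then take the round-bottomed flask from its cork stand, set it upright in the dock's sprung ring, press it down until the ring is fully down on its stop, and finish like that: still gripping the flask and holding the ring compressed. Leave the other things on the bench where they are, and never tip the flask over.

Things in the scene. Friction and masses are not known exactly. Their poses are not given: they have to be found in the camera images.
- dock: Purge dock, fixed to the bench: grey base slab 150 (x) x 250 (y) x 28 high, origin at the centre of its underside. On it: the sprung ring (centre 65 mm along the dock's +y), two hinge posts (x = +-64 mm, y = 0, top 100 mm up) and a rest block (50 x 20, centre y = -85, top 90 mm up) for the open guard. The dock stands turned about the vertical by up to 0.4 rad; the hinge line is its x axis.
- guard (a joint): Angle of the guard leaf about the dock's x axis, rad: 0 = lying level over the ring (on the dock's +y side), 1.57 = upright, 3.1 = its stop, flipped over level on the -y side, padded face up. Stiff hinge (about 0.14 N m of friction): it stays where it is left. It starts between 0 and 0.35.
- guard_hinge (a point): Middle of the guard's hinge line, 95 mm above the bench at dock x = y = 0; the line runs along the dock's x axis.
- guard_tab (a point): Grip point in the guard's aluminium tab, 150 mm from the hinge line. The leaf is a white plate 104 wide (along the hinge) x 110 x 5 mm, from 8 to 118 mm off the hinge; the tab carries on in its plane from the plate's free edge to 168 mm off the hinge, 24 mm wide along the hinge and 10 mm thick. Pinched across its 24 mm width (fingers closing along the hinge line) from above, it can turn between the pads, so the gripper can stay pointing down all the way over.
- flask: Round-bottomed steel flask, 144 mm tall with a black collar at the top of its neck; loose, 0.2 to 0.45 kg, heavy at the bottom. Origin at the lowest point of the bulb, z up along the neck. Bulb: sphere of 80 mm diameter centred at z = 40; neck: cylinder of 30 mm diameter from z = 77 to 144, closed on top. Starts upright in the cork stand, its origin about 11 mm above the bench.
- stand: Cork ring holding the flask, fixed, 92 mm outer and 60 mm inner diameter, 25 mm high; origin at the centre of its underside.
- cradle_seat (a point): Centre of the top face of the dock's sprung aluminium ring (88 mm outer, 60 mm inner diameter, 12 mm high), 75 mm above the bench when up; goes down with the ring. A flask seated in the ring has its origin 13.5 mm below this point, on the same axis.
- cradle (a joint): How far the sprung ring is pressed down, m: 0 = up, 0.020 = fully down on its hard stop. It only slides vertically. The resting flask alone does not push it down; the hand must add up to 2.5 N to start it, 10 to 12.5 N to reach the stop.
- cone_flask: Bystander: conical flat-bottomed steel flask, 74 mm base diameter, 122 mm tall, origin under its base. It and the stand with the round flask may have swapped places.
- tube_rack: Bystander: red rack 130 x 130 mm with white tubes, 52 mm high, origin under its centre.
- jar: Bystander: jar, 56 mm diameter, 70 mm high, origin under its base.
- bottle: Bystander: amber bottle, 52 mm diameter, 130 mm high, origin under its base.
- vial: Bystander: white vial, 22 mm diameter, 45 mm high, origin under its base.
- spatula: Bystander: spatula 190 mm long, lying on the bench.
- tray: Bystander: steel tray 160 x 120 x 30 mm, origin under its centre.
Things that resemble listed ones, but are neither listed nor needed, are in the scene too. Leave any red look-alike of the flask alone.

How it is judged:
By the outcome, as a careful person would: the job done as asked, in the order asked, and still so for the second after the job is handed in, while the arm keeps its last pose, push and grip.
It also fails if it takes over 64 s, if anything falls off the work surface, if the arm or the gripper's body presses on something with over 40 N, if the wrist force passes 120 N, or if a joint passes its speed limit or range.

## Working session

There is one attempt and no reset: what is moved stays moved. The work goes in short steps, Python scripts to look and compute and a tool call to move; the robot and the scene stay as the last step left them, time stands still between calls to the robot, and variables do not carry over. Pictures are saved under pics/ and viewed, and the job is handed in when it is done.

Besides the shell and the picture viewer there is one more tool, called by a JSON object that holds its "name" and its "arguments". send_rows: Moves the arm, as the interface text tells. Its arguments: {"type":"object","properties":{"series":{"type":"array"},"newtons":{"type":"number"}},"required":["series"]}

```bash
ls; mkdir -p pics
python3 - <<'E'
from cell import *
import cv2,numpy as np
s=observe()
for k,v in s.items(): print(k,np.round(v,3))
for n in ["scene","top","wrist"]:
    d=get_image(n); cv2.imwrite(f"pics/{n}0.png",d["image"][:,:,::-1]); np.savez(f"pics/{n}0.npz",**d)
    print(n,d["mtx"].tolist(),d["eye"],np.round(d["attitude"],3),[k for k in d])
E
```

```text
pics
time_s 0.0
joint_pos [ 1.291  0.32   1.566 -0.     1.257 -0.02 ]
joint_vel [ 0.     0.001 -0.    -0.002 -0.001  0.001]
effort [  0.    -41.246 -23.198   0.073   0.046  -0.   ]
tool_pos [0.148 0.555 0.213]
tcp_rot [ 2.490e+00  1.914e+00 -2.000e-03]
force [ 0.397 -0.546 -0.023]
ft_torque [-0.008 -0.043 -0.039]
opening 0.091
scene [[440.5281730403916, 0.0, 279.1332663735475], [0.0, 440.5281730403916, 205.40743424039195], [0.0, 0.0, 1.0]] [0.93026246 0.41045187 0.94833507] [0.245 0.695 2.42 ] ['image', 'depth', 'mtx', 'eye', 'attitude']
top [[453.9830982731853, 0.0, 284.3059031198871], [0.0, 453.9830982731853, 214.57692140500484], [0.0, 0.0, 1.0]] [ 0.32556451 -0.02793977  1.32139105] [ 0.177 -0.152 -1.428] ['image', 'depth', 'mtx', 'eye', 'attitude']
wrist [[320.46577464840874, 0.0, 283.90507883003227], [0.0, 320.46577464840874, 207.06052385889623], [0.0, 0.0, 1.0]] [0.08253746 0.57491795 0.38347232] [-0.211 -0.161  1.304] ['image', 'depth', 'mtx', 'eye', 'attitude']
```

View pics/scene0.png

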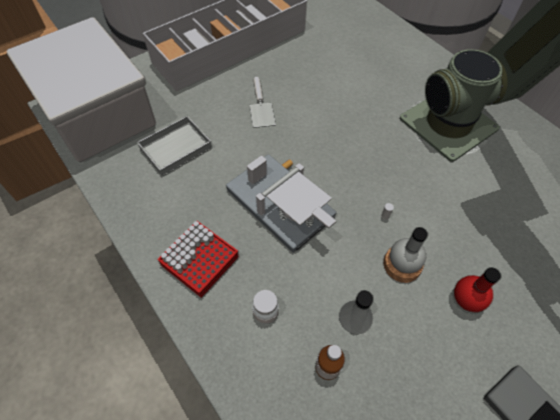

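View pics/top0.png

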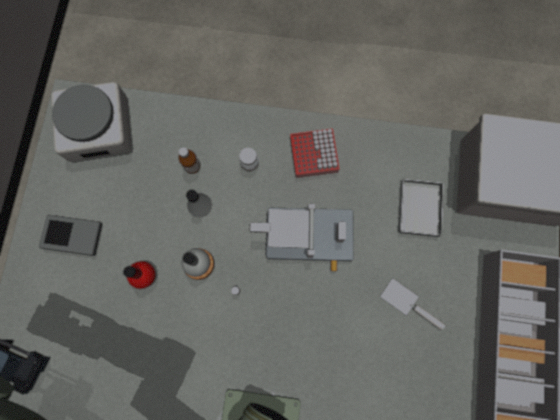

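View pics/wrist0.png

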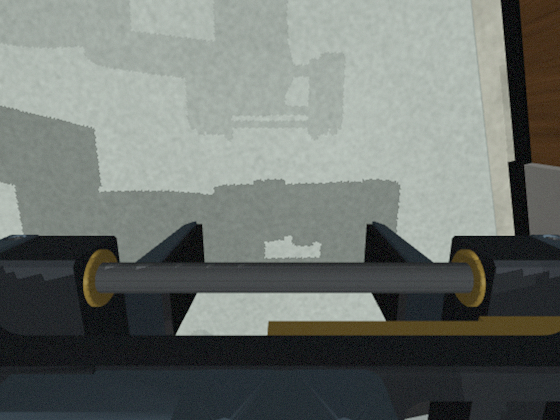

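Scene: the round grey flask on cork is at scene (408,258) / top (197,263). It could be confused with the conical flask at top (197,205) and the red look-alike at top (140,274). The dock is at top (310,234), with its tab at (259,227).

```bash
cat > h.py <<'E'
import numpy as np,cv2
from scipy.spatial.transform import Rotation as R
def cloud(d):
    h,w=d["depth"].shape; K=d["mtx"]; u,v=np.meshgrid(np.arange(w),np.arange(h)); z=d["depth"]
    p=np.stack([(u-K[0,2])/K[0,0]*z,-(v-K[1,2])/K[1,1]*z,-z],-1)
    P=p@R.from_rotvec(d["attitude"]).as_matrix().T+d["eye"]; P[z==0]=np.nan
    return P
def ray(d,u,v,h):
    K=d["mtx"]; r=R.from_rotvec(d["attitude"]).apply([(u-K[0,2])/K[0,0],-(v-K[1,2])/K[1,1],-1])
    return d["eye"]+r*(h-d["eye"][2])/r[2]
E
python3 - <<'E'
from h import *
for n,pts in dict(top=[(197,263),(190,258),(259,227),(290,228),(310,207),(310,230),(313,258),(341,231),(348,250),(197,205),(140,274),(235,291),(400,320)],scene=[(408,258),(419,234),(300,197),(327,219),(257,170),(388,212),(363,299),(330,352),(265,303)]).items():
    d=np.load(f"pics/{n}0.npz"); P=cloud(d)
    for u,v in pts: print(n,u,v,np.round(P[v,u],3))
d=np.load("pics/top0.npz"); im=d["image"][180:310,110:370]; cv2.imwrite("pics/crop0.png",cv2.resize(im[:,:,::-1],None,fx=3,fy=3,interpolation=2))
d=np.load("pics/scene0.npz"); im=d["image"][130:330,210:500]; cv2.imwrite("pics/crop1.png",cv2.resize(im[:,:,::-1],None,fx=2.7,fy=2.7,interpolation=2))
E
```

```text
top 197 263 [0.424 0.226 0.093]
top 190 258 [0.43  0.234 0.15 ]
top 259 227 [0.543 0.073 0.107]
top 290 228 [ 0.553 -0.011  0.099]
top 310 207 [ 0.619 -0.058  0.099]
top 310 230 [ 0.555 -0.066  0.097]
top 313 258 [ 0.488 -0.086  0.032]
top 341 231 [ 0.565 -0.15   0.093]
top 348 250 [ 0.525 -0.183  0.03 ]
top 197 205 [0.588 0.26  0.069]
top 140 274 [0.374 0.372 0.095]
top 235 291 [0.366 0.117 0.045]
top 400 320 [ 0.351 -0.353  0.001]
scene 408 258 [0.451 0.251 0.082]
scene 419 234 [0.433 0.24  0.153]
scene 300 197 [ 0.552 -0.002  0.102]
scene 327 219 [0.541 0.081 0.107]
scene 257 170 [ 0.576 -0.14   0.076]
scene 388 212 [0.376 0.127 0.036]
scene 363 299 [0.609 0.269 0.122]
scene 330 352 [0.728 0.309 0.129]
scene 265 303 [0.758 0.146 0.072]
```

View pics/crop0.png

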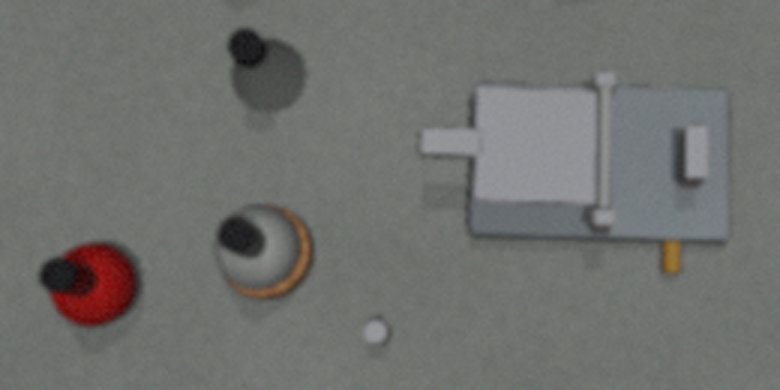

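View pics/crop1.png

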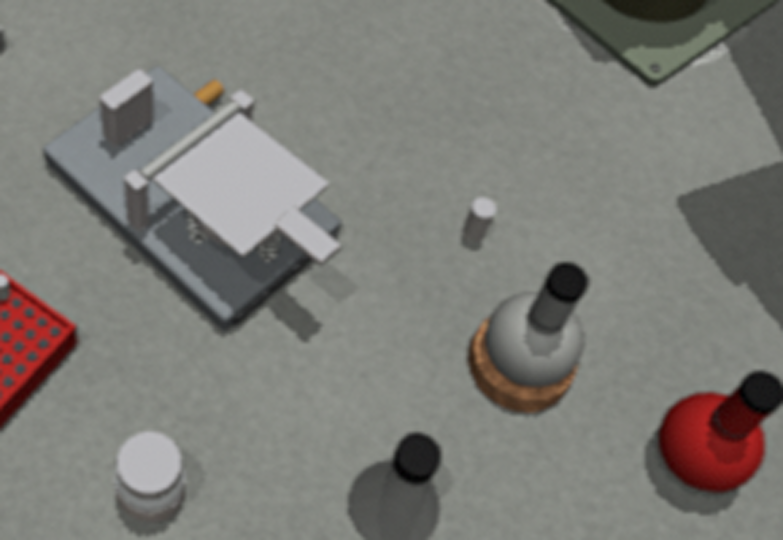

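The crops confirm it: the only grey sphere on a cork ring is the target, and the dock shows its leaf, tab (top 259,227), posts and rest block. Next I'll fit the exact poses.

Run:
```python
from h import *
from scipy.optimize import least_squares
for n in ["top","scene"]:
    d=np.load(f"pics/{n}0.npz"); P=cloud(d); im=d["image"].astype(int)
    x,y,z=P[...,0],P[...,1],P[...,2]
    reg=(x>.42)&(x<.68)&(y>-.25)&(y<.13)
    slab=reg&(z>.02)&(z<.036)
    r=cv2.minAreaRect((P[slab][:,:2]*1000).astype(np.float32)); print(n,"slab",r, np.median(z[slab]))
    m=reg&(z>.085)
    pl=m&(y<.04)&(y>-.05)&(x>.5)&(x<.605)
    Q=P[pl]; A=np.c_[Q,np.ones(len(Q))]; c=Q.mean(0); U,S,V=np.linalg.svd(Q-c); print("plate c",c,"normal",V[2]*np.sign(V[2,2]))
    tab=reg&(z>.06)&(y>.058); print("tab",np.nanmean(P[tab],0),P[tab].min(0),P[tab].max(0),tab.sum())
    # posts
    for nm,q in dict(hi=(x>.6)&(z>.09)&(y<-.03)&(y>-.1),lo=(x<.51)&(z>.09)&(y<-.03)&(y>-.12),block=(y<-.12)&(z>.082)&(x>.45)).items():
        q=q&reg; 
        if q.sum(): print(nm,q.sum(),P[q].mean(0),P[q].min(0),P[q].max(0))
    # flask sphere
    f=(np.hypot(x-.43,y-.23)<.07)&(z>.03)&(z<.085)&(abs(im[...,0]-im[...,2])<25)
    Q=P[f]
    for it in range(3):
        s=least_squares(lambda p:np.linalg.norm(Q-p,axis=1)-.04,[.43,.23,.05],loss="soft_l1",f_scale=.003).x
        Q=Q[abs(np.linalg.norm(Q-s,axis=1)-.04)<.006]
    print("sphere",s,len(Q))
    f=(np.hypot(x-.43,y-.23)<.07)&(z>.148); print("top",f.sum(),P[f].mean(0),P[f].min(0),P[f].max(0))
```

```text
top slab ((544.9246826171875, -69.49128723144531), (180.39976501464844, 252.39134216308594), 6.574733257293701) 0.02760178174533734
plate c [ 0.55179845 -0.00503184  0.10171642] normal [ 0.00522483 -0.06999775  0.99753347]
tab [0.54189383 0.07768024 0.10875472] [0.52930035 0.05816853 0.102328  ] [0.55545403 0.09796399 0.1154952 ] 134
hi 81 [ 0.61206262 -0.05505853  0.09960114] [ 0.60077717 -0.06885116  0.09411864] [ 0.62839588 -0.03120179  0.10660692]
lo 81 [ 0.50179095 -0.06347346  0.09893606] [ 0.48828616 -0.08451925  0.09382922] [ 0.50960489 -0.03040176  0.1045711 ]
block 129 [ 0.56787125 -0.15281043  0.08917276] [ 0.54359327 -0.16460797  0.08213509] [ 0.59173934 -0.14105884  0.09613985]
sphere [0.43030172 0.23922524 0.04885666] 414
top 117 [0.4300832  0.23864108 0.15372479] [0.4156387  0.22387481 0.1487932 ] [0.44494105 0.25441707 0.15952434]
scene slab ((544.93115234375, -67.83940124511719), (179.960693359375, 254.4286346435547), 6.618177890777588) 0.02733490193221466
plate c [ 0.5538772  -0.00407975  0.10127675] normal [ 0.00518339 -0.0698115   0.99754673]
tab [0.5445937  0.07995528 0.10845028] [0.52938778 0.058186   0.0992831 ] [0.55703577 0.09963739 0.11339498] 199
hi 121 [ 0.61409834 -0.0541893   0.0982462 ] [ 0.60011064 -0.06797249  0.09089011] [ 0.63008504 -0.03013423  0.10453614]
lo 78 [ 0.50126772 -0.06378784  0.09847088] [ 0.48905954 -0.08238979  0.09222073] [ 0.50987729 -0.03120371  0.10204432]
block 160 [ 0.56992259 -0.14961528  0.08863526] [ 0.54337409 -0.1638382   0.08221283] [ 0.59400541 -0.13929608  0.09295431]
sphere [0.42891801 0.23979019 0.04901332] 778
top 173 [0.43040891 0.24009246 0.15341369] [0.41392816 0.22467482 0.14810139] [0.44620589 0.25521271 0.15826952]
```

```bash
cat >> h.py <<'E'
def delta(s,target,yawdeg):
    Rm=R.from_rotvec(s["tcp_rot"]).as_matrix(); t=Rm.T@(np.array(target)-s["tool_pos"])*100
    a=np.degrees(np.arctan2(Rm[1,0],Rm[0,0])); dy=-(yawdeg-a); dy=(dy+90)%180-90
    return np.round(t,2),round(dy,2),"tilt z",np.round(Rm[:,2],3)
E
python3 - <<'E'
from cell import *
from h import *
s=observe(); print(delta(s,[.543,.0817,.18],6.5))
E
```

```text
(array([-35.61,  50.38,   3.38]), np.float64(68.61), 'tilt z', array([-0.   , -0.001, -1.   ]))
```

{"name": "send_rows", "arguments": {"series": [-3,4,0,7,0,-6,8.5,0,14,0,-9,13,0,20,0,-12,17,0,27,0,-15,21,0,34,0], "newtons": 25}}

```text
time_s: 0.78
tool_pos: [0.3129, 0.3553, 0.2138]
tcp_rot: [2.944, 1.097, -0.0]
force: [0.9, 0.5, 0.5]
opening: 0.0913
```

Run:
```python
from cell import *
from h import *
s=observe(); print(s["time_s"],s["tool_pos"],delta(s,[.543,.0817,.18],6.5))
```

```text
0.775 [0.31289118 0.35534095 0.21382617] (array([-0.52, 35.75,  3.38]), np.float64(34.39), 'tilt z', array([ 0., -0., -1.]))
```

{"name": "send_rows", "arguments": {"series": [0,6,0,7,0,0,12,0,14,0,-0.2,18,0,20,0,-0.3,24,0,27,0,-0.5,30,0.5,34,0]}}

```text
time_s: 1.4
tool_pos: [0.5069, 0.1259, 0.2091]
tcp_rot: [-3.135, -0.188, -0.002]
force: [-0.1, 0.8, 0.5]
opening: 0.0914
```

Run:
```python
from cell import *
from h import *
s=observe(); print(s["time_s"],s["tool_pos"],delta(s,[.543,.0817,.18],6.5))
```

```text
1.4 [0.50689088 0.12590066 0.20911053] (array([3.05, 4.82, 2.91]), np.float64(0.37), 'tilt z', array([ 0.001,  0.001, -1.   ]))
```

{"name": "send_rows", "arguments": {"series": [3.05,4.8,2.9,0.4,0,3.05,4.8,2.9,0.4,0,3.05,4.8,2.9,0.4,0]}}

```text
time_s: 1.78
tool_pos: [0.5414, 0.0839, 0.1797]
tcp_rot: [-3.136, -0.183, 0.002]
force: [-0.1, -0.5, 0.9]
opening: 0.0912
```

Run:
```python
from cell import *
from h import *
s=observe(); print(s["time_s"],s["tool_pos"],delta(s,[.543,.0817,.0865],6.5))
d=get_image("wrist"); cv2.imwrite("pics/w1.png",d["image"][:,:,::-1])
```

```text
1.775 [0.54136621 0.08387317 0.17968925] (array([0.15, 0.24, 9.32]), np.float64(0.18), 'tilt z', array([-0.001,  0.001, -1.   ]))
```

View pics/w1.png

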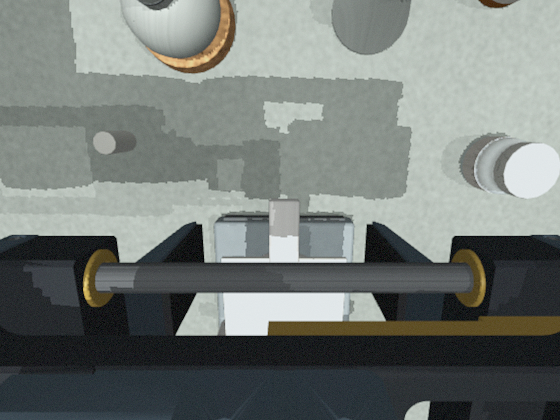

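The tab (284,215) is centred between the fingers (inner edges at about 200 and 368), so I'll descend and close.

{"name": "send_rows", "arguments": {"series": [0.1,0.1,5,0,0,0.1,0.1,9.3,0,0,0.1,0.1,9.3,0,0,0.1,0.1,9.3,0,0.7,0.1,0.1,9.3,0,1], "newtons": 20}}

```text
time_s: 2.45
tool_pos: [0.5444, 0.0834, 0.0893]
tcp_rot: [-3.136, -0.185, -0.007]
force: [-0.2, 0.3, 0.3]
opening: 0.074
```

{"name": "send_rows", "arguments": {"series": [0,0,0,0,1,0,0,0,0,1,0,0,0,0,1]}}

```text
time_s: 2.82
tool_pos: [0.5431, 0.0827, 0.0872]
tcp_rot: [-3.136, -0.184, -0.001]
force: [-0.5, -0.6, -0.4]
opening: 0.0441
```

Run:
```python
from cell import *
from h import *
s=observe(); print(s["time_s"],s["opening"],s["tool_pos"],s["force"],delta(s,[.543,.0817,.0865],6.5))
```

```text
2.825 0.04412979323390479 [0.54306442 0.08271788 0.08718012] [-0.54689755 -0.6324006  -0.4420766 ] (array([-0.02,  0.1 ,  0.07]), np.float64(0.2), 'tilt z', array([ 0.,  0., -1.]))
```

{"name": "send_rows", "arguments": {"series": [0,0,0,0,1,0,0,0,0,1,0,0,0,0,1,0,0,0,0,1]}}

```text
time_s: 3.32
tool_pos: [0.5413, 0.0826, 0.0864]
tcp_rot: [3.136, 0.183, -0.006]
force: [-5.7, -0.7, 0.2]
opening: 0.0241
```

Run:
```python
from cell import *
from h import *
s=observe(); print(s["time_s"],s["opening"],s["tool_pos"],s["force"],delta(s,[.543,.0817,.0865],6.5))
for i in range(18):
    a=.07+np.arange(1,18)*0.178
a=np.r_[.07+np.arange(1,18)*.178]
# tool y ~ -y_d, tool z down : shifts from start
print(np.round(np.c_[np.arange(1,18),-(np.cos(a)-np.cos(.07))*15*-1*-1*1, -(np.sin(a)-np.sin(.07))*15],1).tolist())
```

```text
3.325 0.024098990921570827 [0.54133205 0.08255391 0.08641821] [-5.71261083 -0.66157487  0.24382418] (array([ 0.16,  0.1 , -0.01]), np.float64(0.19), 'tilt z', array([-0.004, -0.   , -1.   ]))
[[1.0, 0.4, -2.6], [2.0, 1.3, -5.1], [3.0, 2.6, -7.5], [4.0, 4.3, -9.5], [5.0, 6.4, -11.2], [6.0, 8.7, -12.6], [7.0, 11.2, -13.5], [8.0, 13.8, -13.9], [9.0, 16.5, -13.9], [10.0, 19.1, -13.4], [11.0, 21.6, -12.4], [12.0, 23.9, -11.0], [13.0, 25.9, -9.3], [14.0, 27.5, -7.2], [15.0, 28.8, -4.8], [16.0, 29.6, -2.3], [17.0, 29.9, 0.4]]
```

Run:
```python
import numpy as np
a=.07+np.arange(0,36)*.0867
p=np.c_[(np.cos(.07)-np.cos(a))*15,-(np.sin(a)-np.sin(.07))*15]
for k in range(0,35,5): print(k,np.round(p[k+1:k+6]-np.round(p[k],1),1).tolist())
```

```text
0 [[0.1, -1.3], [0.4, -2.6], [0.8, -3.8], [1.2, -5.0], [1.8, -6.2]]
5 [[0.7, -1.1], [1.5, -2.1], [2.3, -3.1], [3.3, -4.0], [4.3, -4.8]]
10 [[1.1, -0.8], [2.2, -1.4], [3.4, -1.9], [4.6, -2.3], [5.9, -2.7]]
15 [[1.3, -0.2], [2.6, -0.2], [3.9, -0.2], [5.2, -0.1], [6.4, 0.2]]
20 [[1.3, 0.3], [2.5, 0.8], [3.7, 1.3], [4.8, 2.0], [5.8, 2.8]]
25 [[1.0, 0.8], [1.9, 1.7], [2.8, 2.7], [3.5, 3.8], [4.1, 4.9]]
30 [[0.6, 1.2], [1.0, 2.5], [1.3, 3.7], [1.5, 5.0], [1.7, 6.3]]
```

{"name": "send_rows", "arguments": {"series": [-0.15,0.1,-1.3,0,1,-0.15,0.4,-2.6,0,1,-0.15,0.8,-3.8,0,1,-0.15,1.2,-5.0,0,1,-0.15,1.8,-6.2,0,1]}}

```text
time_s: 3.95
tool_pos: [0.5434, 0.0645, 0.1498]
tcp_rot: [-3.136, -0.184, 0.0]
force: [-2.8, -0.2, -3.5]
opening: 0.0237
```

```bash
cat > st.py <<'E'
from cell import *
from h import *
s=observe(); H=np.array([.560,-.067,.095]); g=s["tool_pos"]+[0,0,.019]-H; yd=np.array([-.113,.9936,0]); xd=np.array([.9936,.113,0])
print(s["time_s"],s["opening"],np.round(s["tool_pos"],4),np.round(s["force"],1),np.round(s["ft_torque"],2))
y=g@yd; print("hinge frame x,r,ang",g@xd,np.hypot(y,g[2]),np.arctan2(g[2],y))
E
python3 st.py
```

```text
3.95 0.023713505198461885 [0.5434 0.0645 0.1498] [-2.8 -0.2 -3.5] [ 0.1   0.67 -0.26]
hinge frame x,r,ang -0.0016576193482119525 0.1516813059005513 0.5081450330522927
```

{"name": "send_rows", "arguments": {"series": [-0.1,0.7,-1.1,0,1,-0.1,1.5,-2.1,0,1,-0.1,2.3,-3.1,0,1,-0.1,3.3,-4.0,0,1,-0.1,4.3,-4.8,0,1]}}

```text
time_s: 4.58
tool_pos: [0.5482, 0.0217, 0.198]
tcp_rot: [-3.135, -0.184, -0.002]
force: [-0.1, 3.6, 1.0]
opening: 0.0237
```

{"name": "send_rows", "arguments": {"series": [0,1.1,-0.8,0,1,0,2.2,-1.4,0,1,0,3.4,-1.9,0,1,0,4.6,-2.3,0,1,0,5.9,-2.7,0,1]}}

```text
time_s: 5.2
tool_pos: [0.5549, -0.0377, 0.2243]
tcp_rot: [3.136, 0.184, 0.001]
force: [1.9, 3.5, 0.6]
opening: 0.0238
```

```bash
python3 st.py
```

```text
5.2 0.02381467338637628 [ 0.5549 -0.0377  0.2243] [1.9 3.5 0.6] [ 0.7  -0.05 -0.1 ]
hinge frame x,r,ang -0.0018023128713849188 0.1512628322791273 1.3735414560459347
```

{"name": "send_rows", "arguments": {"series": [0,1.3,-0.2,0,1,0,2.6,-0.2,0,1,0,3.9,-0.2,0,1,0,5.2,-0.1,0,1,0,6.4,0.2,0,1]}}

```text
time_s: 5.82
tool_pos: [0.5623, -0.1025, 0.2234]
tcp_rot: [3.133, 0.184, 0.003]
force: [-2.1, 0.7, 9.2]
opening: 0.0238
```

{"name": "send_rows", "arguments": {"series": [0,1.3,0.3,0,1,0,2.5,0.8,0,1,0,3.7,1.3,0,1,0,4.8,2.0,0,1,0,5.8,2.8,0,1]}}

```text
time_s: 6.45
tool_pos: [0.569, -0.1621, 0.1954]
tcp_rot: [3.129, 0.184, 0.003]
force: [-2.0, -5.1, 10.1]
opening: 0.0239
```

```bash
python3 st.py
```

```text
6.45 0.023938355442450366 [ 0.569  -0.1621  0.1954] [-2.  -5.1 10.1] [-0.52  0.22 -0.08]
hinge frame x,r,ang -0.0017879499396814364 0.1528903691688365 2.2451421269565026
```

{"name": "send_rows", "arguments": {"series": [0,1.2,0.7,0,1,0,2.1,1.6,0,1,0,3.0,2.6,0,1,0,3.7,3.7,0,1,0,4.3,4.8,0,1]}}

```text
time_s: 7.08
tool_pos: [0.5738, -0.2045, 0.146]
tcp_rot: [3.13, 0.184, 0.0]
force: [-1.0, -5.8, 5.5]
opening: 0.0237
```

```bash
python3 st.py
```

```text
7.075 0.02368171762447071 [ 0.5738 -0.2045  0.146 ] [-1.  -5.8  5.5] [-0.94  0.13 -0.16]
hinge frame x,r,ang -0.0018538192820179503 0.15491393214572957 2.672527911025039
```

{"name": "send_rows", "arguments": {"series": [0,0.6,1.2,0,1,0,1.0,2.5,0,1,0,1.3,3.7,0,1,0,1.5,5.0,0,1,0,1.5,6.0,0,1]}}

```text
time_s: 7.7
tool_pos: [0.5756, -0.2207, 0.0855]
tcp_rot: [3.128, 0.185, 0.001]
force: [-1.4, -13.1, 3.8]
opening: 0.024
```

```bash
python3 st.py
```

```text
7.7 0.023971202778667003 [ 0.5756 -0.2207  0.0855] [ -1.4 -13.1   3.8] [-1.83  0.09 -0.28]
hinge frame x,r,ang -0.0018468735597727288 0.1547994375815087 3.0803190604828616
```

{"name": "send_rows", "arguments": {"series": [0,0.2,0.3,0,1,0,0.3,0.6,0,1,0,0.3,0.8,0,1,0,0.3,0.8,0,1]}}

```text
time_s: 8.2
tool_pos: [0.5756, -0.221, 0.0771]
tcp_rot: [3.132, 0.185, -0.001]
force: [-0.2, -5.8, -0.3]
opening: 0.0242
```

```bash
python3 st.py
```

```text
8.2 0.024177247014357726 [ 0.5756 -0.221   0.0771] [-0.2 -5.8 -0.3] [-1.07 -0.   -0.26]
hinge frame x,r,ang -0.001949566802721969 0.15481489580291816 3.1342743131907724
```

{"name": "send_rows", "arguments": {"series": [0,0,0.4,0,1,0,0,0.6,0,1,0,0,0.6,0,1]}}

```text
time_s: 8.57
tool_pos: [0.5757, -0.2211, 0.0734]
tcp_rot: [3.132, 0.185, 0.001]
force: [-4.2, -5.2, 10.7]
opening: 0.024
```

```bash
python3 st.py;  python3 - <<'E'
from cell import *
from h import *
for n in ["scene","top"]:
    d=get_image(n); np.savez(f"pics/{n}1.npz",**d); im=d["image"]; c=im[120:290,190:380] if n=="scene" else im[170:300,220:400]
    cv2.imwrite(f"pics/{n}1.png",cv2.resize(c[:,:,::-1],None,fx=3,fy=3,interpolation=2))
E
```

```text
8.575 0.024035941749496505 [ 0.5757 -0.2211  0.0734] [-4.2 -5.2 10.7] [-0.91  0.57 -0.28]
hinge frame x,r,ang -0.001835784909467404 0.1549098829117593 -3.1250690703849093
```

View pics/scene1.png

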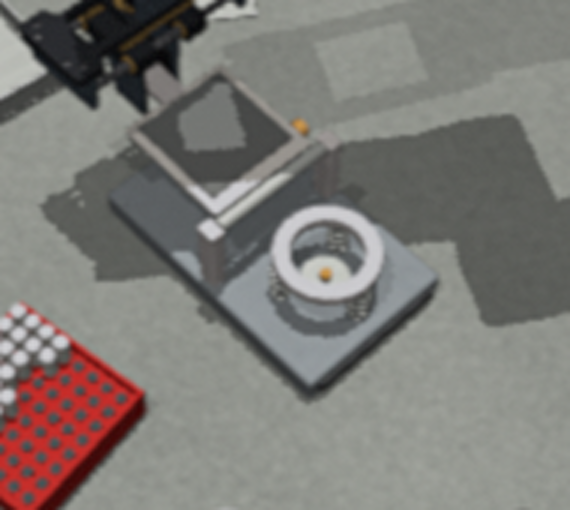

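View pics/top1.png

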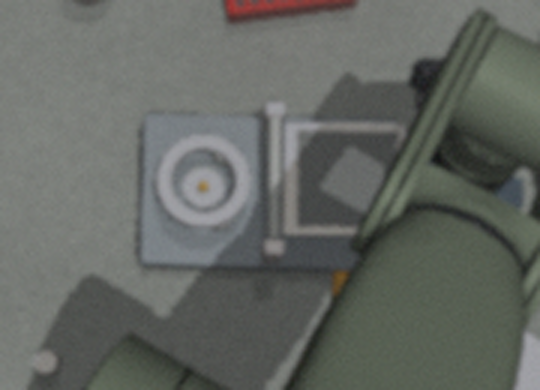

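The guard is over with its dark padded face up, and the ring is exposed at about scene (298,205) / top (287,230). I'll check the leaf's level and the ring centre.

Run:
```python
from h import *
from scipy.optimize import least_squares
for n in ["top","scene"]:
    d=np.load(f"pics/{n}1.npz"); P=cloud(d); x,y,z=P[...,0],P[...,1],P[...,2]
    q=(np.hypot(x-.5527,y+.0024)<.06)&(z>.066)&(z<.085)
    Q=P[q]; print(n,"ring",q.sum(),"z",np.median(Q[:,2]),"mean",Q.mean(0))
    ph=np.arctan2(Q[:,1]-Q[:,1].mean(),Q[:,0]-Q[:,0].mean()); r=np.hypot(*(Q[:,:2]-Q[:,:2].mean(0)).T)
    s=least_squares(lambda p:np.hypot(Q[:,0]-p[0],Q[:,1]-p[1])-p[2],[.5527,-.0024,.037],loss="soft_l1",f_scale=.003).x; print("circ",s)
    print("minencl",cv2.minEnclosingCircle((Q[:,:2]*1000).astype(np.float32)))
    print("box",cv2.minAreaRect((Q[:,:2]*1000).astype(np.float32)))
    yy=(x-.56)*-.113+(y+.067)*.9936; xx=(x-.56)*.9936+(y+.067)*.113
    l=(abs(xx)<.05)&(yy<-.02)&(yy>-.11)&(z>.075)&(z<.12); Q=np.c_[xx[l],yy[l],z[l]]; c=Q.mean(0); V=np.linalg.svd(Q-c)[2][2]; V*=np.sign(V[2]); print("leaf",l.sum(),c,V)
```

```text
top ring 422 z 0.07425022738196296 mean [ 0.55138655 -0.00403817  0.07424554]
circ [ 0.55159124 -0.00418702  0.03750455]
minencl ((552.35888671875, -3.8841404914855957), 43.93814468383789)
box ((551.3899536132812, -4.060710906982422), (85.68717956542969, 86.830810546875), 8.58333969116211)
leaf 1021 [ 0.00332871 -0.05979086  0.10086432] [0.0034123  0.04723474 0.99887799]
scene ring 594 z 0.07399791002971523 mean [ 0.5541604  -0.00073602  0.07359058]
circ [ 0.55356752 -0.00094851  0.03745731]
minencl ((552.00244140625, -2.666245222091675), 44.816829681396484)
box ((552.3871459960938, -2.310089111328125), (86.98712158203125, 85.15604400634766), 53.00156021118164)
leaf 1264 [ 0.00155371 -0.06401948  0.10101731] [2.65270121e-04 4.06857428e-02 9.99171957e-01]
```

The leaf is at about 3.10, on its stop, and the ring's top is at 0.074 m as expected. I'll release and move up.

{"name": "send_rows", "arguments": {"series": [0,0,-0.6,0,0.5,0,0,-0.6,0,0,0,0,-0.6,0,0,0,0,-0.6,0,0,0,0,-0.6,0,0]}}

```text
time_s: 9.3
tool_pos: [0.5758, -0.2183, 0.0776]
tcp_rot: [-3.136, -0.184, 0.001]
force: [-0.0, -0.9, -0.3]
opening: 0.071
```

{"name": "send_rows", "arguments": {"series": [0,0,-4,0,0,0,0,-8,0,0,0,0,-12,0,0,0,-3,-14,0,0]}}

```text
time_s: 9.8
tool_pos: [0.5734, -0.1899, 0.2203]
tcp_rot: [3.134, 0.18, 0.006]
force: [-0.6, 1.1, 0.2]
opening: 0.0912
```

Run:
```python
from cell import *
from h import *
s=observe(); print(s["time_s"],s["opening"],s["tool_pos"],s["force"],delta(s,[.430,.2395,.2],6.5))
```

```text
9.8 0.09118441841596932 [ 0.57341642 -0.18992387  0.22030599] [-0.63180791  1.06390059  0.23694614] (array([ -9.33, -44.31,   1.9 ]), np.float64(0.09), 'tilt z', array([ 0.004, -0.002, -1.   ]))
```

{"name": "send_rows", "arguments": {"series": [-1,-5,0,0,0,-2.2,-10.5,0,0,0,-3.4,-16,0,0,0,-4.6,-22,0,0,0,-5.8,-27.5,0,0,0]}}

```text
time_s: 10.42
tool_pos: [0.4817, 0.0795, 0.2181]
tcp_rot: [-3.136, -0.184, -0.001]
force: [1.5, 0.0, -0.5]
opening: 0.0914
```

{"name": "send_rows", "arguments": {"series": [-1,-5,0,0,0,-2.2,-10.5,0,0,0,-3.2,-15,0,0,0,-3.5,-16.8,0,0,0,-3.5,-16.8,0,0,0]}}

```text
time_s: 11.05
tool_pos: [0.4282, 0.2407, 0.2179]
tcp_rot: [3.135, 0.187, 0.0]
force: [-0.3, -0.5, -0.7]
opening: 0.0914
```

Run:
```python
from cell import *
from h import *
s=observe(); print(s["time_s"],s["opening"],s["tool_pos"],s["force"],delta(s,[.430,.2395,.2],6.5))
d=get_image("top");P=cloud(d);x,y,z=P[...,0],P[...,1],P[...,2]
d=get_image("wrist"); cv2.imwrite("pics/w2.png",d["image"][:,:,::-1])
d=get_image("scene");P=cloud(d);x,y,z=P[...,0],P[...,1],P[...,2]
cv2.imwrite("pics/s2.png",d["image"][:,:,::-1])
l=0
yy=(x-.56)*-.113+(y+.067)*.9936; xx=(x-.56)*.9936+(y+.067)*.113
l=(abs(xx)<.05)&(yy<-.02)&(yy>-.11)&(z>.075)&(z<.12); Q=np.c_[xx[l],yy[l],z[l]]; c=Q.mean(0); V=np.linalg.svd(Q-c)[2][2]; V*=np.sign(V[2]); print("leaf",l.sum(),c,V)
```

```text
11.05 0.09141398483295976 [0.42819235 0.24071771 0.21786254] [-0.32637801 -0.45448189 -0.6815997 ] (array([0.16, 0.14, 1.79]), np.float64(0.33), 'tilt z', array([ 0.   , -0.001, -1.   ]))
leaf 1272 [ 0.00164295 -0.06368105  0.10110635] [0.00351286 0.04264954 0.99908392]
```

View pics/w2.png

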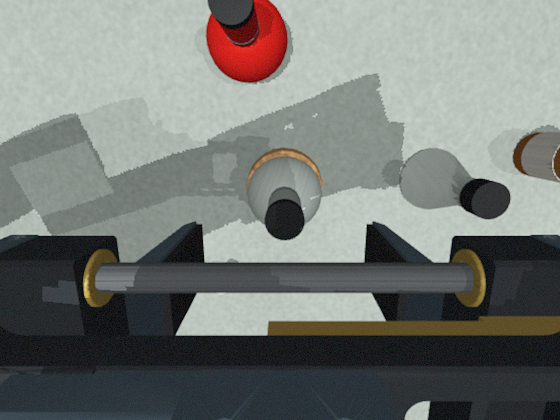

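View pics/s2.png

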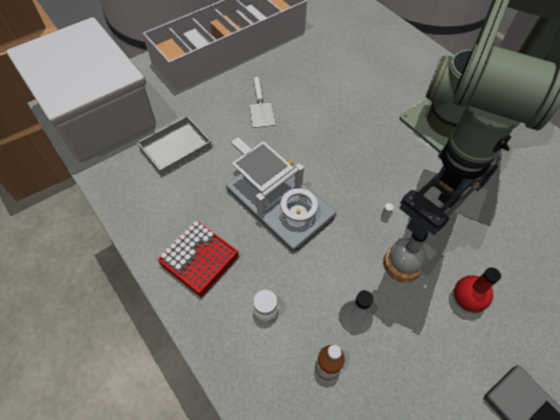

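The flask (collar at 284,220) is centred between the fingers on its cork ring, and the leaf stays flipped. I'll descend and grip.

{"name": "send_rows", "arguments": {"series": [0.1,0.1,4,0,0,0.1,0.1,8,0,0,0.1,0.1,11.3,0,0,0.1,0.1,11.3,0,0.5,0.1,0.1,11.3,0,1], "newtons": 10}}

```text
time_s: 11.82
tool_pos: [0.4306, 0.2393, 0.1061]
tcp_rot: [-3.135, -0.182, -0.003]
force: [1.9, -0.1, 0.4]
opening: 0.0742
```

{"name": "send_rows", "arguments": {"series": [0,0,0,0,1,0,0,0,0,1,0,0,0,0,1,0,0,0,0,1,0,0,0,0,1]}}

```text
time_s: 12.45
tool_pos: [0.4291, 0.2396, 0.1051]
tcp_rot: [-3.136, -0.184, 0.001]
force: [0.5, 0.2, 2.8]
opening: 0.0298
```

{"name": "send_rows", "arguments": {"series": [0,0,0,0,1,0,0,0,0,1]}}

```text
time_s: 12.7
tool_pos: [0.4291, 0.2396, 0.105]
tcp_rot: [-3.136, -0.184, 0.001]
force: [-1.0, 0.5, 3.7]
opening: 0.0299
```

Run:
```python
from cell import *
from h import *
s=observe(); print(s["time_s"],s["opening"],s["tool_pos"],s["force"],delta(s,[.430,.2395,.105],6.5))
```

```text
12.7 0.029865188396697533 [0.42914537 0.23958812 0.1050426 ] [-1.01869986  0.46572446  3.65229506] (array([0.08, 0.02, 0.  ]), np.float64(0.21), 'tilt z', array([-0.,  0., -1.]))
```

{"name": "send_rows", "arguments": {"series": [0,0,0,0,1,0,0,-1,0,1,0,0,-3,0,1,0,0,-6,0,1,0,0,-9,0,1], "newtons": 50}}

```text
time_s: 13.32
tool_pos: [0.4294, 0.2394, 0.1958]
tcp_rot: [3.136, 0.184, 0.0]
force: [0.7, 0.6, -2.3]
opening: 0.0295
```

{"name": "send_rows", "arguments": {"series": [0,0,-1,0,1,0,0,-1,0,1]}}

```text
time_s: 13.58
tool_pos: [0.4295, 0.2395, 0.205]
tcp_rot: [-3.136, -0.184, -0.001]
force: [0.1, 0.4, -2.0]
opening: 0.0293
```

Run:
```python
from cell import *
from h import *
s=observe(); print(s["time_s"],s["opening"],s["tool_pos"],s["force"],delta(s,[.552,-.0035,.205],6.5))
d=get_image("scene");P=cloud(d);cv2.imwrite("pics/s3.png",cv2.resize(d["image"][150:350,280:500,::-1],None,fx=3,fy=3))
```

```text
13.575 0.029323020337935612 [0.42945683 0.23954066 0.20497472] [ 0.12993249  0.44297849 -2.01465781] (array([ 9.33, 25.57, -0.  ]), np.float64(0.21), 'tilt z', array([ 0.001,  0.   , -1.   ]))
```

View pics/s3.png

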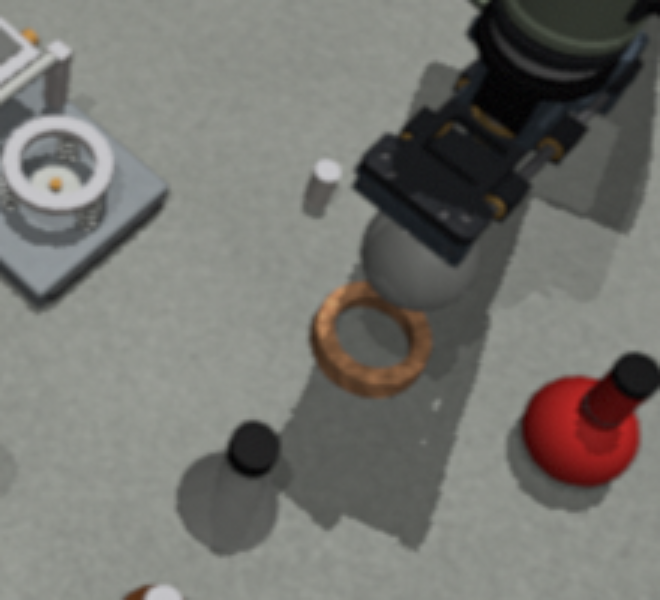

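The flask is lifted clear and the cork ring is empty. I'll carry it slowly to a point above the dock's ring.

{"name": "send_rows", "arguments": {"series": [0.5,1.5,0,0,1,1.5,4,0,0,1,2.5,7,0,0,1,3.6,10,0,0,1,4.7,13,0,0,1]}}

```text
time_s: 14.25
tool_pos: [0.4913, 0.1139, 0.2038]
tcp_rot: [3.135, 0.183, -0.003]
force: [-0.2, -0.1, -2.6]
opening: 0.0292
```

{"name": "send_rows", "arguments": {"series": [1.1,3,0,0,1,2.2,6,0,0,1,3.3,9,0,0,1,4.2,11.5,0,0,1,4.6,12.6,0,0.2,1]}}

```text
time_s: 14.88
tool_pos: [0.5516, -0.0058, 0.2037]
tcp_rot: [3.137, 0.175, -0.003]
force: [-0.7, -0.5, -3.1]
opening: 0.029
```

{"name": "send_rows", "arguments": {"series": [0,0,0,0,1,0,0,0,0,1]}}

```text
time_s: 15.12
tool_pos: [0.5511, -0.0032, 0.2047]
tcp_rot: [-3.136, -0.179, 0.002]
force: [0.1, 0.1, -2.4]
opening: 0.0296
```

Run:
```python
from cell import *
from h import *
from scipy.optimize import least_squares
s=observe(); print(s["time_s"],s["opening"],s["tool_pos"],s["force"],delta(s,[.552,-.0035,.205],6.5))
for n in ["scene","top"]:
    d=get_image(n);P=cloud(d);cv2.imwrite(f"pics/{n}4.png",cv2.resize(d["image"][130:300,200:400,::-1],None,fx=3,fy=3))
    x,y,z=P[...,0],P[...,1],P[...,2]; im=d["image"].astype(int)
    f=(np.hypot(x-.552,y+.0035)<.05)&(z>.112)&(z<.19);Q=P[f]; print(len(Q))
    c0=s["tool_pos"]-[0,0,.054]
    Q=Q[abs(np.linalg.norm(Q-c0,axis=1)-.04)<.008]
    for it in range(3):
        c=least_squares(lambda p:np.linalg.norm(Q-p,axis=1)-.04,c0,loss="soft_l1",f_scale=.003).x
        Q=Q[abs(np.linalg.norm(Q-c,axis=1)-.04)<.005]
    print(n,"sphere",c,len(Q),"rel",c-s["tool_pos"])
    q=(np.hypot(x-.5527,y+.0024)<.06)&(z>.066)&(z<.085); print("ring",q.sum(),cv2.minEnclosingCircle((P[q][:,:2]*1000).astype(np.float32)) )
```

```text
15.125 0.029569573181180066 [ 0.5510532  -0.0032055   0.20465131] [ 0.12600169  0.05814867 -2.3813578 ] (array([ 0.09,  0.04, -0.03]), np.float64(0.04), 'tilt z', array([-0.001,  0.001, -1.   ]))
800
scene sphere [ 0.55117768 -0.00320242  0.14893926] 800 rel [ 1.24476810e-04  3.07632838e-06 -5.57120499e-02]
ring 398 ((552.5698852539062, -1.7877730131149292), 44.56831741333008)
0
top sphere [ 0.5510532  -0.0032055   0.15065131] 0 rel [ 0.     0.    -0.054]
ring 10 ((548.4429931640625, -4.4355926513671875), 43.3669319152832)
```

View pics/scene4.png

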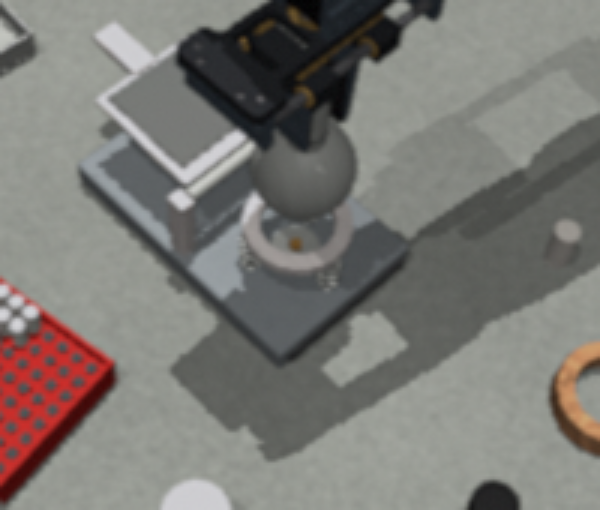

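{"name": "send_rows", "arguments": {"series": [0.1,0,1,0,1,0.1,0,2,0,1,0.1,0,3,0,1,0.1,0,4,0,1,0.1,0,4.4,0,1], "newtons": 60}}

```text
time_s: 15.85
tool_pos: [0.5522, -0.0037, 0.1599]
tcp_rot: [-3.136, -0.178, 0.002]
force: [-1.2, -0.0, -2.3]
opening: 0.0296
```

{"name": "send_rows", "arguments": {"series": [0,0,0.1,0,1,0,0,0.2,0,1,0,0,0.3,0,1,0,0,0.4,0,1,0,0,0.4,0,1]}}

```text
time_s: 16.48
tool_pos: [0.5526, -0.0037, 0.1574]
tcp_rot: [-3.136, -0.179, -0.0]
force: [-1.6, -0.2, 1.2]
opening: 0.0294
```

```bash
python3 st.py
```

```text
16.475 0.029437008292530528 [ 0.5526 -0.0037  0.1574] [-1.6 -0.2  1.2] [-0.07  0.28 -0.04]
hinge frame x,r,ang -0.000226479652432903 0.10338334137180526 0.9059771167422198
```

{"name": "send_rows", "arguments": {"series": [-0.1,0,0.1,0,1,-0.1,0,0.2,0,1,-0.1,0,0.3,0,1,-0.1,0,0.3,0,1]}}

```text
time_s: 16.98
tool_pos: [0.5517, -0.0037, 0.1541]
tcp_rot: [-3.136, -0.178, -0.0]
force: [-2.0, 0.5, 3.4]
opening: 0.029
```

```bash
python3 st.py
```

```text
16.975 0.02904954226123833 [ 0.5517 -0.0037  0.1541] [-2.   0.5  3.4] [-0.    0.38  0.05]
hinge frame x,r,ang -0.0011460467813403225 0.10080927362974554 0.885674255594987
```

{"name": "send_rows", "arguments": {"series": [-0.1,0,0.3,0,1,-0.15,0,0.6,0,1,-0.15,0,0.9,0,1,-0.15,0,1.2,0,1,-0.15,0,1.2,0,1]}}

```text
time_s: 17.6
tool_pos: [0.5513, -0.0038, 0.1429]
tcp_rot: [-3.136, -0.178, -0.005]
force: [-0.6, 1.6, 8.9]
opening: 0.0295
```

```bash
python3 st.py
```

```text
17.6 0.02954892247589621 [ 0.5513 -0.0038  0.1429] [-0.6  1.6  8.9] [ 0.18  0.24 -0.  ]
hinge frame x,r,ang -0.0015296026215302703 0.09240195215360036 0.8092527510070872
```

Good. Force is rising linearly, so I'll continue to the stop.

{"name": "send_rows", "arguments": {"series": [0,0,0.2,0,1,0,0,0.4,0,1,0,0,0.5,0,1,0,0,0.5,0,1]}}

```text
time_s: 18.1
tool_pos: [0.5513, -0.0038, 0.1384]
tcp_rot: [-3.136, -0.178, -0.005]
force: [-1.5, 0.9, 12.0]
opening: 0.0292
```

{"name": "send_rows", "arguments": {"series": [0,0,0.1,0,1,0,0,0.2,0,1,0,0,0.2,0,1]}}

```text
time_s: 18.48
tool_pos: [0.5513, -0.0038, 0.1366]
tcp_rot: [-3.136, -0.178, -0.006]
force: [-2.2, 1.5, 11.7]
opening: 0.0296
```

{"name": "send_rows", "arguments": {"series": [0,0,0.1,0,1,0,0,0.2,0,1,0,0,0.2,0,1]}}

```text
time_s: 18.85
tool_pos: [0.5513, -0.0038, 0.1358]
tcp_rot: [-3.136, -0.178, -0.007]
force: [-3.9, 0.7, 18.4]
opening: 0.0295
```

```bash
python3 st.py
```

```text
18.85 0.029490245450372408 [ 0.5513 -0.0038  0.1358] [-3.9  0.7 18.4] [ 0.16  0.86 -0.04]
hinge frame x,r,ang -0.0014591415423294387 0.08745817800987381 0.7536071450661357
```

{"name": "send_rows", "arguments": {"series": [0,0,0.1,0,1,0,0,0.1,0,1,0,0,0.1,0,1,0,0,0.1,0,1]}}

```text
time_s: 19.35
tool_pos: [0.5514, -0.0038, 0.1358]
tcp_rot: [-3.136, -0.178, -0.008]
force: [-4.4, 1.7, 23.6]
opening: 0.0292
```

```bash
python3 st.py
python3 - <<'E'
from cell import *
from h import *
from scipy.optimize import least_squares
for n in ["scene","top"]:
    d=get_image(n);P=cloud(d);cv2.imwrite(f"pics/{n}5.png",d["image"][:,:,::-1])
    if n=="scene": cv2.imwrite(f"pics/{n}5c.png",cv2.resize(d["image"][130:300,200:400,::-1],None,fx=3,fy=3))
    x,y,z=P[...,0],P[...,1],P[...,2]
    q=(np.hypot(x-.552,y+.003)<.046)&(np.hypot(x-.552,y+.003)>.036)&(z>.045)&(z<.08); print(n,"ring z",q.sum(),np.percentile(z[q],[10,50,90]))
    c0=np.array([.5515,-.0035,.082]); Q=P[(abs(np.linalg.norm(P-c0,axis=2)-.04)<.008)&(z>.066)]
    c=least_squares(lambda p:np.linalg.norm(Q-p,axis=1)-.04,c0,loss="soft_l1",f_scale=.003).x; print("sphere",c,len(Q))
    yy=(x-.56)*-.113+(y+.067)*.9936; xx=(x-.56)*.9936+(y+.067)*.113
    l=(abs(xx)<.05)&(yy<-.03)&(yy>-.11)&(z>.075)&(z<.12); Q=np.c_[xx[l],yy[l],z[l]]
    if len(Q)>50: V=np.linalg.svd(Q-Q.mean(0))[2][2]; print("leaf",V*np.sign(V[2]),len(Q))
print(observe()["time_s"],observe()["force"])
E
```

```text
19.35 0.029249091759422412 [ 0.5514 -0.0038  0.1358] [-4.4  1.7 23.6] [0.19 1.22 0.01]
hinge frame x,r,ang -0.001381794637778088 0.0874336537918779 0.7527700413564935
scene ring z 285 [0.0491609  0.05431615 0.07299308]
sphere [ 0.55172609 -0.00350474  0.08024932] 683
leaf [0.00359243 0.04531754 0.99896617] 840
top ring z 6 [0.05055835 0.05208432 0.05280387]
sphere [ 0.5515 -0.0035  0.082 ] 0
leaf [-0.00104612  0.0398265   0.99920606] 1051
19.45 [-5.26747769  1.23939055 23.49344312]
```

View pics/scene5c.png

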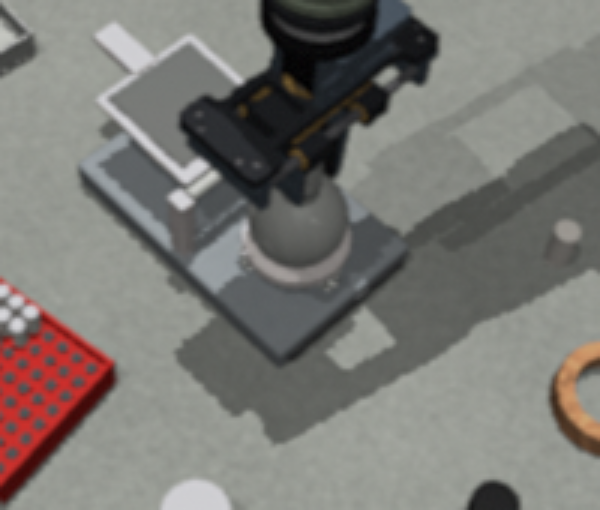

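View pics/top5.png

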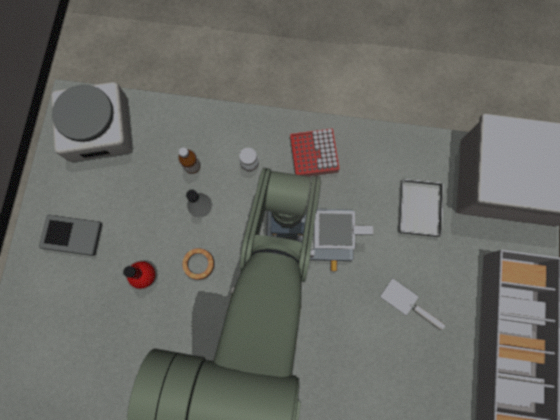

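The picture shows the flask upright in the ring (scene crop 297,235). The ring's top is at about 0.054 m, 20 mm down from 0.074. The tool didn't move when I pushed 5 N harder, so the ring is on its hard stop. The leaf is still flipped and the bystanders haven't moved, so I'll hand in.

```bash
python3 -c "
from cell import *
print(finish_job()); s=observe(); print(s['time_s'],s['tool_pos'],s['force'],s['opening'])"
```

```text
the job is handed in; nothing more can be done
None
the job is handed in; nothing more can be done
```

I flipped the guard leaf over, moved the flask from its cork stand into the dock's ring, and pressed the ring down to its stop. I handed the job in at about 19.5 s with the flask still gripped at 60 N and pushed down with about 23 N.

My last checks showed:
- **Guard:** the leaf is at about 3.10 rad, padded face up. It stayed there after I let go.
- **Ring:** its top measured about 0.054 m, against 0.074 m when up, so it is about 20 mm down. Pushing 5 N harder moved the tool no further, so the ring is on its stop.
- **Flask:** it is upright, with the fingers 29 mm apart on the 30 mm neck.
- **Other things:** every other object, including the red look-alike, is where it started in the overhead view.

Three things disagreed slightly:
- **Ring centre:** the two cameras put it 1–3 mm apart.
- **Flip forces:** towards the end of the flip, the sideways force reached about 13 N. This suggests I placed the hinge 2–3 mm off along the dock's y axis.
- **Side force:** about 5 N sideways remained on the gripper at the end.

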